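# Hold a tray end panel square in the corner of the jig

### The job

Slide the tall bamboo end panel (the one with the hand hole) straight up out of its slot in the wooden rack, stand it upright on the base of the metal squaring jig, and press it into the corner so that its broad face lies flat against the long low fence while its end butts against the short tall fence. Finish while still gripping it and pressing it against both fences, ready to be pinned: do not let go. Leave the other panels in their slots and everything else on the bench where it is.

Things in the scene. Friction and masses are not known exactly. Their poses are not given: they have to be found in the camera images.
- end_panel: The tall bamboo panel: 90 mm long (its x) by 8 mm thick (its y) by 120 mm high (its z), about 60 g, with a hand hole 32 mm long and 16 mm high right through it, from 60 to 76 mm above its lower edge; above the hole 44 mm of solid wood to the top edge. Origin: the middle of its lower edge. It starts upright in one of the rack's three slots, standing on the slot's floor. It is the same both ways round.
- mid_panel: Another bamboo panel, without hole, 90 x 8 x 85 mm, same axes and origin, in another slot of the rack; to be left there
- low_panel: Another bamboo panel, without hole, 90 x 8 x 70 mm, same axes and origin, in another slot of the rack; to be left there
- rack: Fixed wooden rack, base 130 (its x) x 190 (its y) x 12 mm, origin under the centre of the base. Three upright slots run along its x, at y = -56, 0 and 56 mm: each 10 mm wide, 96 mm long, 45 mm deep, between walls 6 mm thick; the slot floor is 12 mm and the walls' top 57 mm above the bench.
- jig: Fixed metal squaring jig: a base 190 (its x) x 150 (its y) x 12 mm, origin under the centre of the base, with two rigid steel fences standing on it
- long_fence: The jig's long low fence: 155 mm along the jig's x, 15 mm thick, 60 mm high above the jig's base. Origin: the middle of its underside, on top of the jig's base. Its working face looks to the jig's +y and lies 7.5 mm from its origin. The panel's broad face goes here. Wood drags on the steel fences and the base with a friction coefficient of roughly 0.5 to 0.8, so a panel already pressed on one fence resists sliding to the other.
- short_fence: The jig's short tall fence: 50 mm along the jig's y, 15 mm thick, 90 mm high above the jig's base. Origin: the middle of its underside, on top of the jig's base. Its working face looks to the jig's +x and lies 7.5 mm from its origin. The panel's end (8 mm wide edge) goes here.
- corner (a point): The inside corner of the jig, on top of its base, where the two working faces meet; axes as the jig's: x runs along the long fence away from the short one, y points away from the long fence, z up. The jig is free for x from 0 to 155 mm and y from 0 to 125 mm. Pressed home, the panel's origin lies at x = 45, y = 4, z = 0 mm here, its x axis along the long fence (either way round).
- tube_a: Lip-balm tube with bamboo base, 25 mm wide, 82 mm high, standing between rack and jig; origin under its centre
- tube_b: A second such tube, empty, 25 mm wide, 81 mm high, standing between rack and jig; origin under its centre
- beaker: Empty glass beaker, 68 mm wide, 80 mm high, between rack and jig; origin under its centre
- tin: Small metal tin, 52 mm wide, 28 mm high, on the right of the bench; origin under its centre
- oil_bottle: Amber bottle, 52 mm wide, 120 mm high, on the right of the bench; origin under its centre
- spatula: Spatula 200 mm long lying on the left of the bench, along its x; origin on its underside
Not all that is in view belongs to the job. What is shaped like the rack but blue or yellow is not meant. Leave any black look-alike of the end_panel alone.

How it is judged:
By the outcome, as a careful person would: the job done as asked, in the order asked, and still so for the second after the job is handed in, while the arm keeps its last pose, push and grip.
It also fails if it takes over 64 s, if anything falls off the work surface, if the arm or the gripper's body presses on something with over 40 N, if the wrist force passes 120 N, or if a joint passes its speed limit or range.

### The arm

A 7-joint arm with a two-finger parallel gripper is mounted at the origin on the work surface. World frame = base frame: x ahead of the robot, y to its left, z up, the work surface at z = 0. Lengths are in m, angles in rad, forces in N, time in s.
With the tool pointing down it reaches from about 0.4 to 0.85 m from the base axis. Payload 4.5 kg.
Tool frame: the origin (TCP) lies between the finger pads; the fingertips stand 11 mm ahead of it and the grasp point (between the pads) lies 8 mm behind it (r.tip_reach is the distance from the TCP to the fingertips, in m); x points along the fingers, y is the direction in which the jaws open and shut, and the axes are right-handed (so a half turn about x gives the same grasp; the last joint's range is limited). The gripper opens to 88 mm and grips with 3 to 60 N. Pads are 18 mm wide; open, the fingers measure 123 mm over their backs; the gripper's body (75 mm by 187 mm) begins 45 mm behind the grasp point.
Start: joints at [-1.136, 0.689, -0.195, 1.565, 0.157, 0.902, -0.215], TCP at [0.244, 0.575, 0.25] pointing down, gripper open.
Joint ranges: [-3.01, 3.01], [-0.46, 2.08], [-1.47, 1.51], [0.13, 2.56], [-1, 4.14], [0.04, 2.09], [-2.66, 2.66]. Speed limits (rad/s): [2.57, 2.57, 3.14, 3.14, 3.14, 3.14, 3.14].

### API

Orientations are given as a unit quaternion [x, y, z, w].
In Python, from plant import r gives the robot as it stands.
- The arm moves only by the tool drive_tool, never from a script. Its argument "deltas" is a list of rows, each a list of 3 entries, a list of its own where there are three numbers: the turn, a rotation vector about the tool's x, y, z in degrees, then the shift along the tool's x, y, z in cm, then the finger opening in cm, from 0 to 8.81. A call has 1 to 12 rows; each row shifts and turns the commanded pose from where the row before left it, along the tool's axes as they then stand; what a row does not reach is not made up. A row lasts 1/12 s, in which the tool goes at most 41.7 mm and 7.16 degrees, less where a joint would pass 70% of its speed; a pose out of reach is approached as far as the arm can. A call is refused whole if a number of a shift passes 4.17 or a number of a turn 7.16, either way. A call with a gripper value outside its range is refused whole. The fingers move at their own pace and stop on an object; "force" is the grip in N (left out, the last holds). Time passes only in rows, so rows that do not move let the fingers close. It gives the time, the measured TCP pose, the force and the opening at its end, in the units of the state.
- r.get_state(): the state, without advancing time (a new reading comes with each control period).
- r.snapshot(name): name is "scene" or "side" or "wrist"; returns a dict with "color" (384x512x3 uint8, red, green, blue), "fov_y" (degrees; the focal length in pixels is half the picture's height over the tangent of half this angle, whatever the lens; pixels are square), "cx", "cy" (the principal point, pixels), "extrinsics" (4x4, takes a point from world to camera coordinates); the wrist camera has in their place "tool_from_camera" (4x4, takes a point from camera to tool coordinates, whose origin is the TCP and whose axes are the tool frame's). Camera axes: x right, y up, looking along -z (the intrinsics and any distortion apply to the point x, -y, -z); pixel columns grow to the right and rows downward; lengths in m; the calibration is good to about 2 mm. A picture is of the moment at which its call begins: read the wrist's pose just before it. There is no depth.
- r.finish_job(): hands the job in, once; it reports no verdict.
The state is a dict: "clock": time; "q": joint angles; "qd": joint speeds; "joint_torque": joint torques, N m; "tool_pos": TCP position; "eef_rot": TCP orientation; "contact_force": force on the tool from outside, world axes, zero at the start; "moment": the same for the moment, N m; "opening": opening from 0.0 (shut) to 1.0 (fully open).
Only numpy, scipy, OpenCV 4.12 (cv2) and the standard library are available. Lean on these libraries where they do the work, as an engineer would, in place of code of your own. Each camera call takes 0.05 s, during which the arm holds its last target. There are 200 camera calls.

## Working session

There is one attempt and no reset: what is moved stays moved. The work goes in short steps, Python scripts to look and compute and a tool call to move; the robot and the scene stay as the last step left them, time stands still between calls to the robot, and variables do not carry over. Pictures are saved under pics/ and viewed, about 8 in all and at most 12, crops included, and the job is handed in when it is done.

Besides the shell and the picture viewer there is one more tool, called after "Request:" in YAML: its name, and indented under it one key for each argument. drive_tool: Moves the arm, as the interface text tells. Its arguments: {"type":"object","properties":{"deltas":{"type":"array","items":{"type":"array"}},"force":{"type":"number"}},"required":["deltas"]}

```bash
ls; mkdir -p pics
python3 - <<'E'
from plant import r
import cv2,pickle
s=r.get_state();print(s)
for n in("scene","side"):
    d=r.snapshot(n);pickle.dump(d,open(f"pics/{n}0.pkl","wb"));cv2.imwrite(f"pics/{n}0.png",d["color"][:,:,::-1]);print(n,[ (k,d[k]) for k in d if k!="color"])
E
```

```text
pics
{'clock': 0.0, 'q': array([-1.13620384,  0.68995077, -0.19448825,  1.56633947,  0.15734012,
        0.90250524, -0.21506595]), 'qd': array([-3.41224753e-05, -4.16400228e-04,  1.40778542e-03,  7.57673771e-04,
       -7.79308606e-04, -1.44679326e-03,  1.32579314e-03]), 'joint_torque': array([ 2.29551733e-04, -5.27544165e+01, -1.26665566e+00, -1.53425521e+01,
       -5.26451902e-02,  6.67376386e-03,  1.77682732e-04]), 'tool_pos': array([0.24367214, 0.57488157, 0.24893132]), 'eef_rot': array([ 0.14007585,  0.69302764, -0.1413489 ,  0.6929011 ]), 'contact_force': array([0.04427429, 0.11300501, 0.6010187 ]), 'moment': array([-0.01796533, -0.07202437, -0.02859778]), 'opening': 1.0007452198583469}
scene [('fov_y', 54.97512778360276), ('cx', 252.14381058993212), ('cy', 192.9011783098876), ('extrinsics', array([[ 0.81947717,  0.57298854,  0.01188672, -0.38304784],
       [-0.4360338 ,  0.60987891,  0.66175694,  0.18925544],
       [ 0.37192968, -0.54747771,  0.74962422, -1.58921973],
       [ 0.        ,  0.        ,  0.        ,  1.        ]]))]
side [('fov_y', 57.26490841478411), ('cx', 259.4323634677485), ('cy', 196.0203485975266), ('extrinsics', array([[ 0.77965593, -0.62600586,  0.01591527, -0.38584881],
       [ 0.46480483,  0.59554627,  0.65519547, -0.2691494 ],
       [-0.41963449, -0.50342954,  0.75529173, -1.07301825],
       [ 0.        ,  0.        ,  0.        ,  1.        ]]))]
```

View pics/scene0.png

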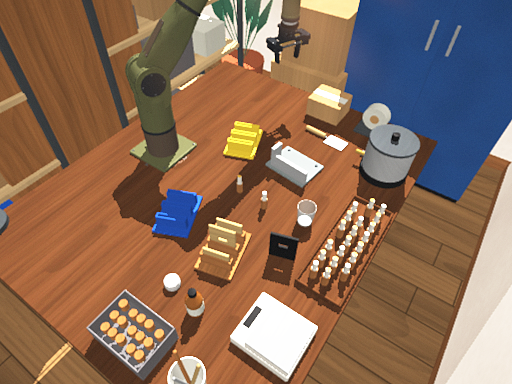

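View pics/side0.png

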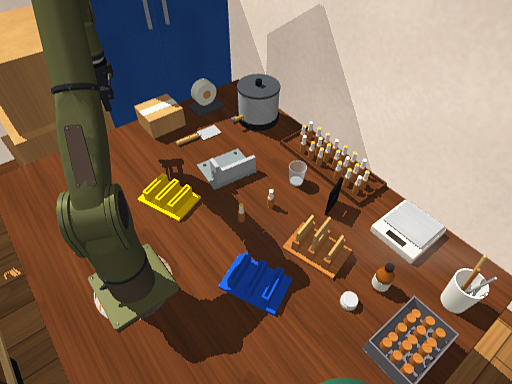

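The rack is at about (223,250) in the scene view and (318,247) in the side view. The jig is at (295,163) and (228,168). The blue and yellow racks and the black panel at (283,245) are decoys. Next I'll view enlarged crops.

```bash
cat > h.py <<'E'
import numpy as np,pickle,cv2
from scipy.spatial.transform import Rotation as R
def cam(d):
    f=d["color"].shape[0]/2/np.tan(np.radians(d["fov_y"]/2)); return f,d["cx"],d["cy"],d["extrinsics"]
def ray(d,u,v):
    f,cx,cy,E=cam(d); c=np.array([(u-cx)/f,-(v-cy)/f,-1.]); Rm=E[:3,:3]; return -Rm.T@E[:3,3], Rm.T@c
def onz(d,u,v,z):
    o,k=ray(d,u,v); return o+k*(z-o[2])/k[2]
def tri(d1,p1,d2,p2):
    o1,k1=ray(d1,*p1);o2,k2=ray(d2,*p2)
    t=np.linalg.lstsq(np.c_[k1,-k2],o2-o1,rcond=None)[0]
    a=o1+k1*t[0];b=o2+k2*t[1]; return (a+b)/2,np.linalg.norm(a-b)
def proj(d,P):
    f,cx,cy,E=cam(d); c=E[:3,:3]@np.array(P)+E[:3,3]; return np.array([cx+f*c[0]/-c[2],cy-f*c[1]/-c[2]])
def load(): return [pickle.load(open(f"pics/{n}0.pkl","rb")) for n in("scene","side")]
E
python3 - <<'E'
from h import *
a,b=load()
def crop(d,x,y,w=80,h=60,k=5):
    c=cv2.resize(d["color"][y:y+h,x:x+w,::-1],None,fx=k,fy=k,interpolation=cv2.INTER_CUBIC)
    for i in range(0,w,10):cv2.putText(c,str(x+i),(i*k,8),0,.3,(255,255,0),1);cv2.line(c,(i*k,10),(i*k,14),(255,255,0),1)
    for i in range(0,h,10):cv2.putText(c,str(y+i),(0,i*k+4),0,.3,(255,255,0),1)
    return c
cv2.imwrite("pics/c1.png",np.vstack([np.hstack([crop(a,185,215,80,65),crop(a,260,135,80,65)])[:300],np.hstack([crop(b,280,212,80,65),crop(b,190,138,80,65)])[:300]]))
E
```

```text
(no output)
```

View pics/c1.png

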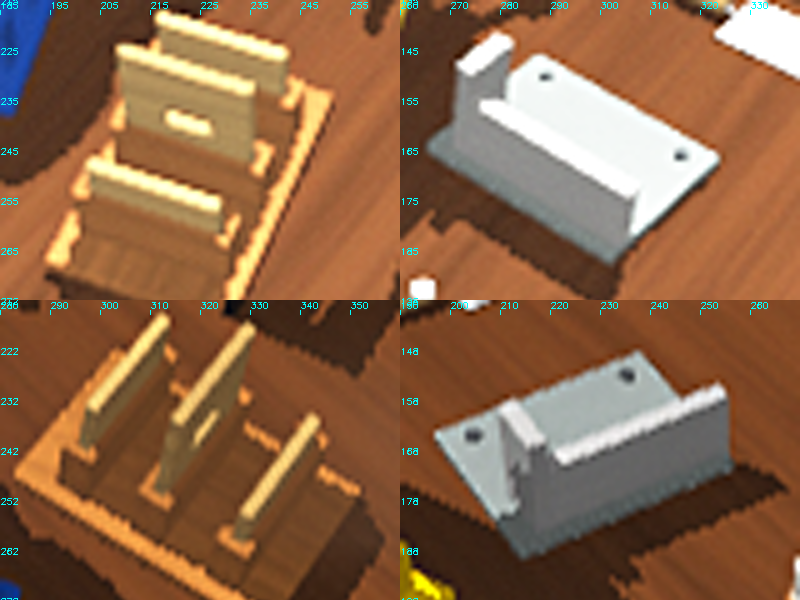

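In the enlarged crop, the middle panel in the wooden rack has the hand hole. In the scene view its top edge runs from (209,225) to (236,232) with the hole at (222,239), so it is the end_panel. The other two panels have no hole. In the jig, the long fence is in the foreground and the short fence on the left. Now I'll measure.

Run:
```python
from h import *
np.set_printoptions(precision=4,suppress=True)
a,b=load()
print("cams",ray(a,0,0)[0],ray(b,0,0)[0])
A1,A2=(209,224.8),(236,232.4);B1,B2=(315,235.6),(329.6,217.6)
for p in((A1,B1),(A2,B2),(A1,B2),(A2,B1)):print("panel",tri(a,p[0],b,p[1]))
z=.132
for d,P in((a,(A1,A2)),(b,(B1,B2))):
    p,q=[onz(d,*x,z) for x in P];print(p,q,np.linalg.norm(p-q),np.degrees(np.arctan2(*(q-p)[1::-1])))
print("holes jig")
for d,P in((a,[(289,150.2),(316,166.2)]),(b,[(204.8,165),(235.4,153.2)])):
    p,q=[onz(d,*x,.012) for x in P];print(p,q,np.linalg.norm(p-q),np.degrees(np.arctan2(*(q-p)[1::-1])))
print("base corners")
for d,P in((a,[(288.4,146),(323.6,166.4)]),(b,[(197,165),(237.6,148)])):
    p,q=[onz(d,*x,.012) for x in P];print(p,q,np.linalg.norm(p-q),np.degrees(np.arctan2(*(q-p)[1::-1])))
print("fence top L/R outer")
for d,P in((a,[(276,156),(307,174)]),(b,[(222,169.5),(254.4,155.6)])):
    p,q=[onz(d,*x,.072) for x in P];print(p,q,np.linalg.norm(p-q),np.degrees(np.arctan2(*(q-p)[1::-1])))
```

```text
cams [ 0.9875 -0.766   1.0706] [-0.0243 -0.6214  0.9929]
panel (array([ 0.4875, -0.269 ,  0.1308]), np.float64(0.0007628415990304702))
panel (array([ 0.5734, -0.2449,  0.1285]), np.float64(0.00624307785578754))
panel (array([ 0.5207, -0.2904,  0.1968]), np.float64(0.023214728821944162))
panel (array([ 0.5407, -0.2187,  0.0522]), np.float64(0.03485559662060634))
[ 0.4881 -0.2692  0.132 ] [ 0.5746 -0.2434  0.132 ] 0.09035594215590145 16.62406781063002
[ 0.4866 -0.2699  0.132 ] [ 0.5697 -0.2498  0.132 ] 0.08545826548827232 13.572096829412663
holes jig
[0.4509 0.298  0.012 ] [0.5916 0.2791 0.012 ] 0.14191975368772775 -7.647992951976374
[0.4514 0.294  0.012 ] [0.5888 0.2756 0.012 ] 0.13861947321945273 -7.6204353033997085
base corners
[0.4348 0.3196 0.012 ] [0.6175 0.2963 0.012 ] 0.18419015017155554 -7.271765132728398
[0.427  0.3129 0.012 ] [0.6151 0.2959 0.012 ] 0.18890846547959356 -5.165828962230373
fence top L/R outer
[0.4572 0.1782 0.072 ] [0.6064 0.1626 0.072 ] 0.15009082241456911 -5.986216575920063
[0.4594 0.179  0.072 ] [0.601  0.1649 0.072 ] 0.1422735720240646 -5.6540832019655065
```

```bash
cat >> h.py <<'E'
def pose():
    from plant import r
    s=r.get_state(); return s,R.from_quat(s["eef_rot"]).as_matrix(),s["tool_pos"]
def go(P,jawyaw=None):
    """print turn (deg, tool axes) to point down with jaw along yaw, then shift in the turned frame (cm)"""
    s,M,p=pose()
    if jawyaw is None: jawyaw=np.degrees(np.arctan2(M[1,1],M[0,1]))
    y=np.array([np.cos(np.radians(jawyaw)),np.sin(np.radians(jawyaw)),0])
    if y@M[:,1]<0:y=-y
    x=np.array([0,0,-1.]);T=np.c_[x,y,np.cross(x,y)]
    print("turn",R.from_matrix(M.T@T).as_rotvec(degrees=True).round(2),"shift after",((T.T@(np.array(P)-p))*100).round(2),"shift before",((M.T@(np.array(P)-p))*100).round(2))
def wsnap(name):
    from plant import r
    s,M,p=pose(); d=r.snapshot("wrist"); C=np.eye(4);C[:3,:3]=M;C[:3,3]=p
    d["extrinsics"]=np.linalg.inv(C@d["tool_from_camera"]); pickle.dump(d,open(f"pics/{name}.pkl","wb")); cv2.imwrite(f"pics/{name}.png",d["color"][:,:,::-1]); return d
E
python3 - <<'E'
from h import *
np.set_printoptions(precision=4,suppress=True)
s,M,p=pose();print(M,p);from plant import r
d=r.snapshot("wrist");print(d["tool_from_camera"],d["fov_y"],d["cx"],d["cy"])
go([.45,.27,.33]);go([.45,.25,.33],83)
E
```

```text
[[-0.0006  0.39    0.9208]
 [-0.0016  0.9208 -0.39  ]
 [-1.     -0.0017  0.0001]] [0.2436 0.5749 0.249 ]
[[-0.0009  0.2661 -0.964  -0.1342]
 [ 1.      0.001  -0.0006  0.0002]
 [ 0.0008 -0.964  -0.2661 -0.0687]
 [ 0.      0.      0.      1.    ]] 63.53767810409712 256.1837422090643 191.01277169167184
turn [0.   0.   0.08] shift after [ -8.09 -20.04  30.9 ] shift before [ -8.06 -20.05  30.9 ]
turn [-15.96  -0.01   0.08] shift after [ -8.09 -29.75  24.44] shift before [ -8.06 -21.89  31.68]
```

Request:
drive_tool:
  deltas:
    - [[-5.3,0,0],[-0.5,0,0],8.8]
    - [[-5.3,0,0],[-0.5,0,0],8.8]
    - [[-5.3,0,0],[0,0,0],8.8]
    - [[0,0,0],[0,-3,2],8.8]
    - [[0,0,0],[0,-3.2,2],8.8]
    - [[0,0,0],[0,-3.2,2],8.8]
    - [[0,0,0],[0,-3.2,2],8.8]
    - [[0,0,0],[0,-3.2,2],8.8]
    - [[0,0,0],[0,-3.2,2],8.8]
    - [[0,0,0],[0,-3.2,2],8.8]
    - [[0,0,0],[0,-3.2,2],8.8]
    - [[0,0,0],[0,-3.2,2],8.8]

```text
clock: 1.15
tool_pos: [0.3877, 0.2677, 0.2597]
eef_rot: [0.043, 0.706, -0.044, 0.706]
contact_force: [0.4, 0.6, -0.3]
opening: 1.002
```

Request:
drive_tool:
  deltas:
    - [[0,0,0],[0,-3,2],8.8]
    - [[0,0,0],[0,-2,2],4]
    - [[0,0,0],[0,0,0],4]
    - [[0,0,0],[0,0,0],4]

```text
clock: 1.48
tool_pos: [0.4217, 0.2134, 0.2596]
eef_rot: [0.045, 0.706, -0.045, 0.706]
contact_force: [-0.4, 1.1, 0.5]
opening: 0.798
```

Run:
```python
from h import *
s,M,p=pose();print(p,s["clock"],abs(s["qd"]).max())
d=wsnap("w1")
for P in[(.4565,.178,.072),(.6064,.163,.072),(.451,.296,.012),(.59,.277,.012)]:print(proj(d,P))
```

```text
[0.42170729 0.21337379 0.25957387] 1.4833 0.05272655516836335
[227.79264367 207.54824462]
[234.34429093 324.53964723]
[323.74780293 176.94001143]
[317.11257032 275.97404972]
```

View pics/w1.png

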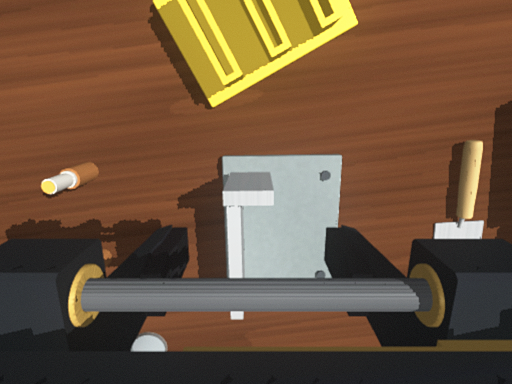

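The wrist view shows the jig with the short fence at (248,188), the long fence strip at column 235, and the holes at (325,175) and (320,275), matching my projection. I'll enlarge for the face edges.

Run:
```python
from h import *
d=pickle.load(open("pics/w1.pkl","rb"))
x,y,w,h,k=205,145,145,180,4
c=d["color"][y:y+h,x:x+w,::-1]
c=np.clip((c.astype(float)-90)*255/165,0,255).astype(np.uint8)
c=np.hstack([c[:75,:],c[75-0:150,:]]) if 0 else c
c=cv2.resize(c[:148],None,fx=k,fy=k,interpolation=cv2.INTER_CUBIC)
for i in range(0,w,10):cv2.putText(c,str(x+i),(i*k,8),0,.3,(255,0,0),1)
for i in range(0,148,10):cv2.putText(c,str(y+i),(0,i*k+4),0,.3,(0,0,255),1)
cv2.imwrite("pics/c2.png",c)
g=cv2.cvtColor(d["color"],cv2.COLOR_RGB2GRAY)
for v in(215,235,255,312):print(v,g[v,222:250])
for u in(230,250,265):print(u,g[165:212,u])
```

```text
215 [ 53  56  71  94 153 224 238 234 234 234 234 234 233 233 233 234 234 234
 210 163 164 184 193 194 191 194 193 193]
235 [ 54  56  56  78 101 174 242 236 234 233 233 233 232 233 233 234 233 235
 232 186 161 172 193 197 194 195 193 192]
255 [ 57  58  53  65  86 118 188 239 235 232 232 232 233 233 233 233 234 233
 235 223 166 165 187 199 197 194 196 191]
312 [ 89  89  91  89  91  88  85  92 163 240 238 233 233 234 235 235 233 234
 237 236 231 180  94  88  91  92  91  91]
230 [188 187 187 188 187 190 188 166 137 133 134 134 134 134 135 133 135 133
 130 133 132 129 131 131 129 145 203 233 229 228 228 228 228 228 229 228
 227 228 230 231 199 164 212 234 235 233 233]
250 [192 194 194 191 192 192 179 151 133 135 131 132 133 132 133 134 135 134
 135 133 136 135 137 134 133 161 216 231 230 228 229 229 229 228 227 228
 228 229 229 231 214 186 189 190 190 189 190]
265 [191 191 185 190 191 190 179 152 136 137 137 138 139 137 138 137 139 140
 138 138 138 136 139 133 125 176 230 235 232 233 231 231 231 231 232 232
 232 232 233 234 216 190 190 191 190 191 192]
```

View pics/c2.png

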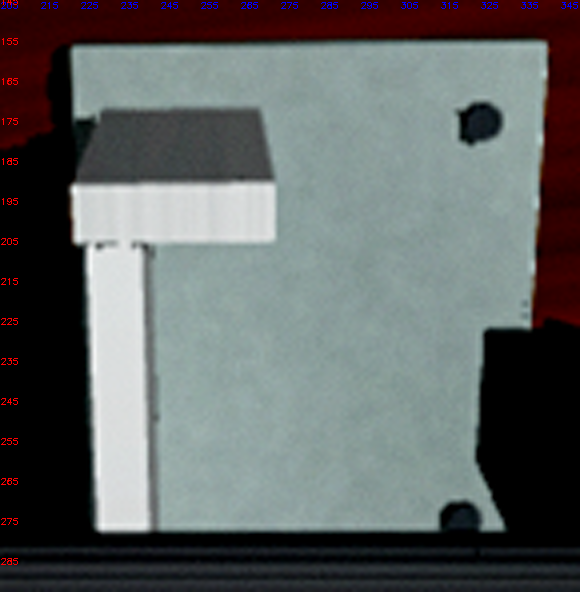

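Run:
```python
from h import *
np.set_printoptions(precision=4,suppress=True)
d=pickle.load(open("pics/w1.pkl","rb"));a,b=load()
g=cv2.cvtColor(d["color"],cv2.COLOR_RGB2GRAY).astype(float)
def cross(l,t,first): # subpixel crossing of t
    i=np.where((l[:-1]-t)*(l[1:]-t)<0)[0]; i=i[0 if first else -1]; return i+(t-l[i])/(l[i+1]-l[i])+0
Rt=[];Lf=[]
for v in list(range(212,268,3)):
    u=230+cross(g[v,230:246],205,False); Rt.append(onz(d,u+.0,v,.072)); 
    u=220+cross(g[v,220:234],150,True); Lf.append(onz(d,u,v,.072))
v=312;u=235+cross(g[v,235:250],165,False); Rt.append(onz(d,u,v,.072))
Lo=[];Hi=[]
for u in range(228,270,3):
    Lo.append(onz(d,u,198+cross(g[198:208,u],210,True),.102)); Hi.append(onz(d,u,180+cross(g[180:198,u],180,True),.102))
def fit(P):
    P=np.array(P)[:,:2];c=P.mean(0);w=np.linalg.svd(P-c)[2][0];w=w if abs(w[0])<.7 and w[1]>0 or w[0]>.7 else -w
    return c,w,np.degrees(np.arctan2(w[1],w[0]))
for n,P in(("Lright",Rt),("Lleft",Lf),("Slow",Lo),("Shigh",Hi)):print(n,fit(P))
c1,w1,_=fit(Rt);c2,w2,_=fit(Lo)
n=np.array([-w1[1],w1[0]]);print("thick long",(c1-fit(Lf)[0])@n,"short",(c2-fit(Hi)[0])@w1)
t=np.linalg.solve(np.c_[w1,-w2],c2-c1);C=c1+w1*t[0];print("corner",C)
v=312;print("long end", onz(d,236,318.5,.072)[:2]-C)
# holes for yaw
h=[onz(d,325.3,175,.012),onz(d,320.3,274.5,.012)];print(h,np.degrees(np.arctan2(*(h[1]-h[0])[1::-1])))
bc=[onz(d,222.5,156.5,.012),onz(d,341.5,155,.012)];print("base near edge",bc,np.linalg.norm(bc[0]-bc[1]),np.degrees(np.arctan2(*(bc[1]-bc[0])[1::-1])))
for nm,dd in(("scene",a),("side",b)):
  print(nm,proj(dd,[*C,.102]),proj(dd,[*C,.072]),proj(dd,[*(C+w1*.155),.072]))
```

```text
Traceback (most recent call last):
IndexError: index 0 is out of bounds for axis 0 with size 0
```

```bash
cat > m.py <<'E'
from h import *
np.set_printoptions(precision=4,suppress=True)
d=pickle.load(open("pics/w1.pkl","rb"));a,b=load()
g=cv2.cvtColor(d["color"],cv2.COLOR_RGB2GRAY).astype(float)
def cross(l,t,first):
    t+=.013; i=np.where((l[:-1]-t)*(l[1:]-t)<0)[0]; i=i[0 if first else -1]; return i+(t-l[i])/(l[i+1]-l[i])
Rt=[];Lf=[]
for v in list(range(212,268,3))+[312]:
    Rt.append(onz(d,232+cross(g[v,232:247],212 if v<300 else 165,False),v,.072)); Lf.append(onz(d,220+cross(g[v,220:236],150,True),v,.072))
Lo=[];Hi=[]
for u in range(230,270,3):
    Lo.append(onz(d,u,200+cross(g[200:208,u],210,True),.102)); Hi.append(onz(d,u,180+cross(g[180:198,u],180,True),.102))
def fit(P):
    P=np.array(P)[:,:2];c=P.mean(0);w=np.linalg.svd(P-c)[2][0];w=w*np.sign(w[np.argmax(abs(w))])
    return c,w,np.degrees(np.arctan2(w[1],w[0]))
for n,P in(("Lright",Rt),("Lleft",Lf),("Slow",Lo),("Shigh",Hi)):print(n,fit(P))
c1,w1,_=fit(Rt);c2,w2,_=fit(Lo)
n=np.array([-w1[1],w1[0]]);print("thick long",(c1-fit(Lf)[0])@n,"short",(c2-fit(Hi)[0])@w1)
t=np.linalg.solve(np.c_[w1,-w2],c2-c1);C=c1+w1*t[0];print("corner",C)
h=[onz(d,325.3,175,.012),onz(d,320.3,274.5,.012)];print(h,np.degrees(np.arctan2(*(h[1]-h[0])[1::-1])))
bc=[onz(d,222.5,156.5,.012),onz(d,341.5,155,.012)];print("base near edge",bc,np.linalg.norm(bc[0]-bc[1]),np.degrees(np.arctan2(*(bc[1]-bc[0])[1::-1])))
print("corner from base",[ (q[:2]-C)@np.c_[w1,n] for q in bc])
for nm,dd in(("scene",a),("side",b)):
  print(nm,proj(dd,[*C,.072]),proj(dd,[*(C+w1*.155),.072]))
E
python3 m.py
```

```text
Traceback (most recent call last):
  File "m.py", line 12, in <module>
    Lo.append(onz(d,u,200+cross(g[200:208,u],210,True),.102)); Hi.append(onz(d,u,180+cross(g[180:198,u],180,True),.102))
                          ~~~~~^^^^^^^^^^^^^^^^^^^^^^^
  File "m.py", line 6, in cross
    t+=.013; i=np.where((l[:-1]-t)*(l[1:]-t)<0)[0]; i=i[0 if first else -1]; return i+(t-l[i])/(l[i+1]-l[i])
                                                      ~^^^^^^^^^^^^^^^^^^^^
IndexError: index 0 is out of bounds for axis 0 with size 0
```

Over the long fence (columns below 243) the short fence has no contrast, so I'll use columns 244 and up.

```bash
sed -i 's/range(230,270,3)/range(245,270,3)/' m.py; python3 m.py
```

```text
Lright (array([0.5002, 0.1861]), array([ 0.9936, -0.1132]), np.float64(-6.500768974252194))
Lleft (array([0.4982, 0.1707]), array([ 0.9932, -0.1167]), np.float64(-6.703689437145245))
Slow (array([0.4482, 0.2112]), array([0.1296, 0.9916]), np.float64(82.55481842155767))
Shigh (array([0.433 , 0.2131]), array([0.1078, 0.9942]), np.float64(83.80889655713828))
thick long 0.015465471662710527 short 0.015319705988213316
corner [0.4457 0.1923]
[array([0.4487, 0.2981, 0.012 ]), array([0.5883, 0.2815, 0.012 ])] -6.775335260071037
base near edge [array([0.409 , 0.1734, 0.012 ]), array([0.426 , 0.3198, 0.012 ])] 0.1473909368077302 83.3591720400789
corner from base [array([-0.0344, -0.0229]), array([-0.034 ,  0.1244])]
scene [275.4687 152.9086] [307.0211 171.4153]
side [216.8857 169.1026] [252.5661 154.3803]
```

Run:
```python
from h import *
go([.53,-.257,.26],105.2)
```

```text
turn [-2.233e+01 -2.000e-02 -3.000e-02] shift after [-4.000e-02 -4.841e+01 -1.840e+00] shift before [ -0.06 -45.48  16.69]
```

Request:
drive_tool:
  deltas:
    - [[-5.6,0,0],[0,0,0],4]
    - [[-5.6,0,0],[0,0,0],4]
    - [[-5.6,0,0],[0,0,0],4]
    - [[-5.53,0,0],[0,0,0],4]
    - [[0,0,0],[0,-3,0],4]
    - [[0,0,0],[0,-4,0],4]
    - [[0,0,0],[0,-4,0],4]
    - [[0,0,0],[0,-4,0],4]
    - [[0,0,0],[0,-4,0],4]
    - [[0,0,0],[0,-4,0],4]
    - [[0,0,0],[0,-4,0],4]
    - [[0,0,0],[0,-4,0],4]

```text
clock: 2.53
tool_pos: [0.503, -0.0838, 0.2598]
eef_rot: [-0.095, 0.7, 0.096, 0.701]
contact_force: [1.2, 1.9, 0.7]
opening: 0.45
```

Request:
drive_tool:
  deltas:
    - [[0,0,0],[0,-4,0],4]
    - [[0,0,0],[0,-4,-0.9],4]
    - [[0,0,0],[0,-4,-0.9],4]
    - [[0,0,0],[0,-3,0],4]
    - [[0,0,0],[0,-2.4,0],4]
    - [[0,0,0],[0,0,0],4]
    - [[0,0,0],[0,0,0],4]
    - [[0,0,0],[0,0,0],4]

```text
clock: 3.2
tool_pos: [0.5315, -0.2539, 0.2596]
eef_rot: [-0.094, 0.701, 0.096, 0.701]
contact_force: [-0.7, 0.2, 0.9]
opening: 0.456
```

Run:
```python
from h import *
s,M,p=pose();print(p,s["clock"],abs(s["qd"]).max(),np.degrees(np.arctan2(M[1,1],M[0,1])))
d=wsnap("w2")
for P in[(.487,-.269,.132),(.573,-.246,.132)]:print(proj(d,P))
x,y,w,h,k=176,120,160,140,4
c=cv2.resize(d["color"][y:y+h,x:x+w,::-1],None,fx=k,fy=k,interpolation=cv2.INTER_CUBIC)
for i in range(0,w,10):cv2.putText(c,str(x+i),(i*k,8),0,.3,(255,255,0),1)
for i in range(0,h,10):cv2.putText(c,str(y+i),(0,i*k+4),0,.3,(255,255,0),1)
cv2.imwrite("pics/c3.png",c)
```

```text
[ 0.5315099  -0.25389737  0.25955261] 3.2 0.010726501170975462 105.46341569787494
[252.00113586 132.08451468]
[251.59384051 231.43755339]
```

View pics/c3.png

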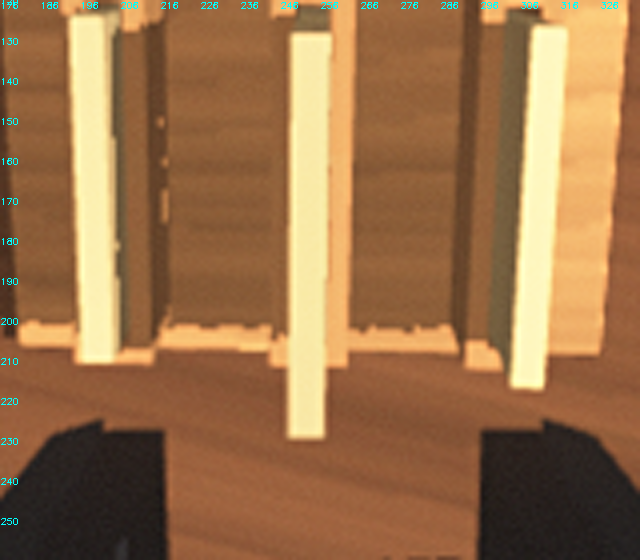

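The middle panel's top face runs from (253.4,128) to (252.5,229.5), close to my projection, with open jaws on both sides.

Run:
```python
from h import *
d=pickle.load(open("pics/w2.pkl","rb"))
q=[onz(d,u,v,.132) for u,v in((253.4,128),(252.5,229.5))]
q=[onz(d,u-.5,v-.5,.132) for u,v in((253.4,128),(252.5,229.5))]
print(q,np.linalg.norm(q[1]-q[0]),np.degrees(np.arctan2(*(q[1]-q[0])[1::-1])))
m=(q[0]+q[1])/2; yaw=np.degrees(np.arctan2(*(q[1]-q[0])[1::-1]))
# grasp point 20 mm below top => TCP 28 mm below
go([m[0],m[1],.132-.028],90+yaw)
```

```text
[array([ 0.48318665, -0.26926464,  0.132     ]), array([ 0.57060573, -0.24626845,  0.132     ])] 0.09039313648571008 14.738153467966965
turn [ 0.76  0.02 -0.1 ] shift after [15.57 -0.28 -0.54] shift before [15.57 -0.29 -0.55]
```

Request:
drive_tool:
  deltas:
    - [[0.6,0,0],[0,-0.28,-0.54],4]
    - [[0,0,0],[2,0,0],4]
    - [[0,0,0],[3,0,0],4]
    - [[0,0,0],[3,0,0],4]
    - [[0,0,0],[3,0,0],4]
    - [[0,0,0],[2.5,0,0],4]
    - [[0,0,0],[1.4,0,0],4]
    - [[0,0,0],[0.6,0,0],4]
    - [[0,0,0],[0,0,0],4]
    - [[0,0,0],[0,0,0],4]

```text
clock: 4.08
tool_pos: [0.5269, -0.2604, 0.1054]
eef_rot: [-0.091, 0.701, 0.09, 0.702]
contact_force: [0.7, -0.2, 0.7]
opening: 0.456
```

Request:
drive_tool:
  deltas:
    - [[0,0,0],[0,0,0],2]
    - [[0,0,0],[0,0,0],1.2]
    - [[0,0,0],[0,0,0],0.7]
    - [[0,0,0],[0,0,0],0.3]
    - [[0,0,0],[0,0,0],0]
    - [[0,0,0],[0,0,0],0]
    - [[0,0,0],[0,0,0],0]
    - [[0,0,0],[0,0,0],0]
    - [[0,0,0],[0,0,0],0]
    - [[0,0,0],[0,0,0],0]
  force: 15

```text
clock: 4.92
tool_pos: [0.5265, -0.2604, 0.1051]
eef_rot: [-0.09, 0.701, 0.09, 0.701]
contact_force: [-0.9, 1.0, 6.2]
opening: 0.094
```

Request:
drive_tool:
  deltas:
    - [[0,0,0],[0,0,0],0]
    - [[0,0,0],[0,0,0],0]
    - [[0,0,0],[-0.5,0,0],0]
    - [[0,0,0],[-0.8,0,0],0]
    - [[0,0,0],[-1,0,0],0]
    - [[0,0,0],[-1,0,0],0]
    - [[0,0,0],[-1,0,0],0]
    - [[0,0,0],[-1,0,0],0]
    - [[0,0,0],[-1.2,0,0],0]
    - [[0,0,0],[-1.5,0,0],0]
    - [[0,0,0],[-1.5,0,0],0]
    - [[0,0,0],[-1.5,0,0],0]
  force: 40

```text
clock: 5.92
tool_pos: [0.5268, -0.2617, 0.2166]
eef_rot: [-0.091, 0.701, 0.09, 0.702]
contact_force: [0.2, 0.0, -0.4]
opening: 0.086
```

Request:
drive_tool:
  deltas:
    - [[0,0,0],[-1,0,0],0]
    - [[0,0,0],[-0.5,0,0],0]
    - [[0,0,0],[0,0,0],0]
    - [[0,0,0],[0,0,0],0]

```text
clock: 6.25
tool_pos: [0.5263, -0.2611, 0.2297]
eef_rot: [-0.09, 0.701, 0.09, 0.701]
contact_force: [-0.5, 0.1, -1.1]
opening: 0.083
```

Run:
```python
from h import *
s,M,p=pose();print(M.round(4),p,s["clock"],s["contact_force"],s["opening"]*88)
d=wsnap("w3")
from plant import r
for n in("scene","side"):
    e=r.snapshot(n);pickle.dump(e,open(f"pics/{n}1.pkl","wb"));cv2.imwrite(f"pics/{n}1.png",e["color"][:,:,::-1])
    q=proj(e,p);x,y=int(q[0])-40,int(q[1])-40
    c=cv2.resize(e["color"][y:y+100,x:x+100,::-1],None,fx=4,fy=4,interpolation=cv2.INTER_CUBIC);print(x,y)
    cv2.imwrite(f"pics/k{n}.png",c)
cv2.imwrite("pics/c4.png",np.hstack([cv2.imread("pics/kscene.png"),cv2.imread("pics/kside.png")]))
go([.4907+.008,.1908+.02,p[2]],83.3)
```

```text
[[-0.000e+00 -2.529e-01  9.675e-01]
 [-3.000e-04  9.675e-01  2.529e-01]
 [-1.000e+00 -3.000e-04 -1.000e-04]] [ 0.52628323 -0.26105861  0.229678  ] 6.25 [-0.52781935  0.12374489 -1.13354835] 7.286401922580126
178 169
287 166
turn [21.37 -0.09 -0.04] shift after [-0.09 46.51 -8.2 ] shift before [-0.05 46.3   9.31]
```

View pics/c4.png

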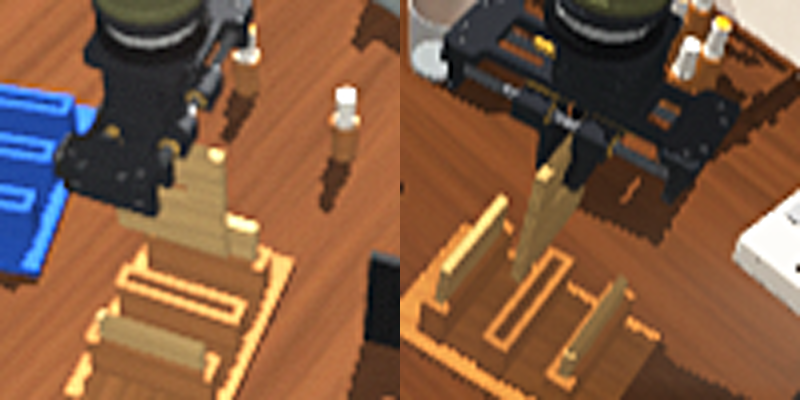

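The panel is out, upright in the grip at 7.3–8 mm opening, and the middle slot is empty. The other two panels are still in place. Carrying it over now.

Request:
drive_tool:
  deltas:
    - [[3,0,0],[0,0,0],0]
    - [[4.6,0,0],[0,0,0],0]
    - [[4.6,0,0],[0,0,0],0]
    - [[4.6,0,0],[0,0,0],0]
    - [[4.6,0,0],[0,0,0],0]
    - [[0,0,0],[0,1.5,0],0]
    - [[0,0,0],[0,2.5,0],0]
    - [[0,0,0],[0,3.5,-1],0]
    - [[0,0,0],[0,3.5,-1],0]
    - [[0,0,0],[0,3.5,-1],0]
    - [[0,0,0],[0,3.5,-1],0]
    - [[0,0,0],[0,3.5,-1],0]
  force: 50

```text
clock: 7.4
tool_pos: [0.5012, -0.0398, 0.2292]
eef_rot: [0.042, 0.706, -0.042, 0.706]
contact_force: [0.4, -0.1, -1.0]
opening: 0.081
```

Request:
drive_tool:
  deltas:
    - [[0,0,0],[0,3.5,-1],0]
    - [[0,0,0],[0,3.5,-1],0]
    - [[0,0,0],[0,3.5,-1],0]
    - [[0,0,0],[0,3.5,-0.2],0]
    - [[0,0,0],[0,3.5,0],0]
    - [[0,0,0],[0,3,0],0]
    - [[0,0,0],[0,2.5,0],0]
    - [[0,0,0],[0,1.5,0],0]
    - [[0,0,0],[0,0.5,0],0]
    - [[0,0,0],[0,0,0],0]
    - [[0,0,0],[0,0,0],0]

```text
clock: 8.32
tool_pos: [0.4993, 0.2092, 0.2292]
eef_rot: [0.041, 0.706, -0.042, 0.706]
contact_force: [-0.3, -0.7, -0.7]
opening: 0.087
```

Run:
```python
from h import *
s,M,p=pose();print(M.round(4),p,s["clock"],s["contact_force"],s["opening"]*88)
go([.4907+.008,.1908+.02,.15],83.3)
d=wsnap("w4")
```

```text
[[-1.100e-03  1.179e-01  9.930e-01]
 [-1.700e-03  9.930e-01 -1.179e-01]
 [-1.000e+00 -1.800e-03 -9.000e-04]] [0.49926523 0.20921712 0.22920133] 8.3167 [-0.30150583 -0.68036725 -0.73867917] 7.6986349342379965
turn [-0.07 -0.05  0.1 ] shift after [ 7.92  0.15 -0.07] shift before [ 7.92  0.16 -0.07]
```

View pics/w4.png

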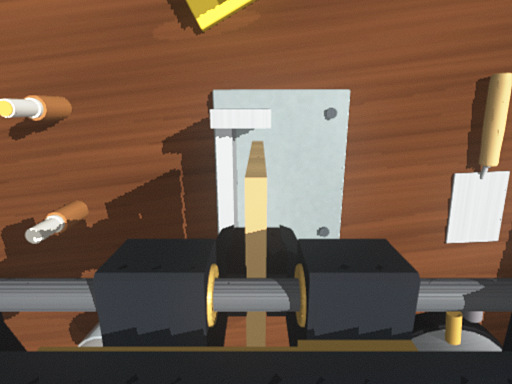

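The panel hangs above the jig. Its near end goes from the top edge at (256,178) to the bottom edge at (257,141), with clearance to both fences.

Run:
```python
from h import *
d=pickle.load(open("pics/w4.pkl","rb"));s,M,p=pose()
g=cv2.cvtColor(d["color"],cv2.COLOR_RGB2GRAY)
print(g[190,238:275],g[165,240:272],g[146,240:272]);print(g[132:185,256])
for u,v,z in((256,178,.256),(257,141,.137),(244.5,190,.256),(267.5,190,.256),(249.3,142,.137),(265,142,.137)):print((M.T@(onz(d,u-.0,v-.0,z)-p)*1000).round(1))
# short fence face & long fence face now, tool coords
for u,v,z in((255,128.5,.102),(235,160,.072),(236.5,215,.072)):
    q=onz(d,u,v,z);print((M.T@(q-p)*1000).round(1),q)
```

```text
[213 212 210 210 208 211 219 224 226 225 224 225 224 224 224 224 224 225
 224 224 224 224 224 224 225 224 225 225 226 216 211 211 213 211 212 211
 210] [211 211 212 209 211 212 205 174 146 146 146 150 149 147 149 150 148 148
 147 147 151 151 148 149 145 174 208 209 209 205 209 209] [208 208 211 209 206 208 209 208 211 211 198 162 147 147 150 147 150 150
 150 150 153 150 149 169 206 206 206 205 206 206 204 205]
[206 207 207 206 209 210 210 210 194 159 137 137 141 150 150 148 143 142
 139 142 148 144 145 149 153 144 136 137 136 138 139 146 145 148 151 152
 150 148 147 146 142 141 144 137 137 182 221 225 226 224 224 225 223]
[-26.7   0.8 -43.9]
[ 92.3   1.6 -43.9]
[-26.7  -3.3 -39.5]
[-26.7   4.9 -39.5]
[ 92.3  -4.  -43.2]
[ 92.3   7.4 -43.2]
[127.3   0.  -50.4] [0.4492696  0.21440663 0.102     ]
[157.4 -19.  -18.9] [0.47824865 0.19165145 0.072     ]
[157.3 -18.5  36.4] [0.53323936 0.18557296 0.072     ]
```

Request:
drive_tool:
  deltas:
    - [[0,0,0],[1,0,0],0]
    - [[0,0,0],[2,0,0],0]
    - [[0,0,0],[2,0,0],0]
    - [[0,0,0],[2,0,0],0]
    - [[0,0,0],[2,0,0],0]
    - [[0,0,0],[1.5,0,0],0]
    - [[0,0,0],[0.8,0,0],0]
    - [[0,0,0],[0.5,0,0],0]
    - [[0,0,0],[0.2,0,0],0]
    - [[0,0,0],[0,0,0],0]
    - [[0,0,0],[0,0,0],0]

```text
clock: 9.28
tool_pos: [0.5, 0.2107, 0.1103]
eef_rot: [0.042, 0.705, -0.041, 0.706]
contact_force: [0.5, 0.7, -0.4]
opening: 0.084
```

Request:
drive_tool:
  deltas:
    - [[0,0,0],[0.1,0,0],0]
    - [[0,0,0],[0.1,0,0],0]
    - [[0,0,0],[0,0,0],0]
    - [[0,0,0],[0,0,0],0]

```text
clock: 9.62
tool_pos: [0.4997, 0.2107, 0.108]
eef_rot: [0.042, 0.706, -0.041, 0.706]
contact_force: [0.1, 0.3, -0.7]
opening: 0.089
```

Request:
drive_tool:
  deltas:
    - [[0,0,0],[0.1,0,0],0]
    - [[0,0,0],[0.1,0,0],0]
    - [[0,0,0],[0,0,0],0]
    - [[0,0,0],[0,0,0],0]

```text
clock: 9.95
tool_pos: [0.4995, 0.2106, 0.1056]
eef_rot: [0.041, 0.706, -0.042, 0.706]
contact_force: [0.0, 1.0, -0.9]
opening: 0.085
```

Request:
drive_tool:
  deltas:
    - [[0,0,0],[0.05,0,0],0]
    - [[0,0,0],[0.05,0,0],0]
    - [[0,0,0],[0,0,0],0]
    - [[0,0,0],[0,0,0],0]

```text
clock: 10.28
tool_pos: [0.4996, 0.2108, 0.105]
eef_rot: [0.042, 0.706, -0.041, 0.706]
contact_force: [-0.7, -0.1, 3.9]
opening: 0.089
```

Request:
drive_tool:
  deltas:
    - [[0,0,0],[0,-0.3,-0.1],0]
    - [[0,0,0],[0,-0.3,-0.1],0]
    - [[0,0,0],[0,-0.3,-0.1],0]
    - [[0,0,0],[0,-0.1,-0.1],0]
    - [[0,0,0],[0,0,0],0]
    - [[0,0,0],[0,0,0],0]

```text
clock: 10.78
tool_pos: [0.4951, 0.2008, 0.105]
eef_rot: [0.042, 0.705, -0.042, 0.706]
contact_force: [2.8, -0.6, 5.0]
opening: 0.085
```

Request:
drive_tool:
  deltas:
    - [[0,0,0],[0,0,-0.1],0]
    - [[0,0,0],[0,0,-0.05],0]
    - [[0,0,0],[0,0,0],0]
    - [[0,0,0],[0,0,0],0]

```text
clock: 11.12
tool_pos: [0.4947, 0.2009, 0.1052]
eef_rot: [0.042, 0.705, -0.042, 0.707]
contact_force: [5.1, -0.9, 6.4]
opening: 0.087
```

Request:
drive_tool:
  deltas:
    - [[0,0,0],[0,0,-0.1],0]
    - [[0,0,0],[0,0,-0.05],0]
    - [[0,0,0],[0,0,0],0]
    - [[0,0,0],[0,0,0],0]

```text
clock: 11.45
tool_pos: [0.4929, 0.2011, 0.1052]
eef_rot: [0.042, 0.705, -0.042, 0.707]
contact_force: [4.0, -0.4, 6.7]
opening: 0.086
```

Run:
```python
from h import *
s,M,p=pose();print(M.round(4),p,M.T@s["contact_force"],s["moment"])
d=wsnap("w5")
g=cv2.cvtColor(d["color"],cv2.COLOR_RGB2GRAY)
x,y,w,h,k=195,60,150,150,4
c=cv2.resize(d["color"][y:y+h,x:x+w,::-1],None,fx=k,fy=k,interpolation=cv2.INTER_CUBIC)
for i in range(0,w,10):cv2.putText(c,str(x+i),(i*k,8),0,.3,(255,0,0),1)
for i in range(0,h,10):cv2.putText(c,str(y+i),(0,i*k+4),0,.3,(0,0,255),1)
cv2.imwrite("pics/c5.png",c)
```

```text
[[ 2.70e-03  1.18e-01  9.93e-01]
 [ 0.00e+00  9.93e-01 -1.18e-01]
 [-1.00e+00  4.00e-04  2.70e-03]] [0.49293408 0.20108184 0.10519542] [-6.66091845  0.11067533  4.02574325] [-0.18971523 -0.89185183 -0.05192811]
```

View pics/c5.png

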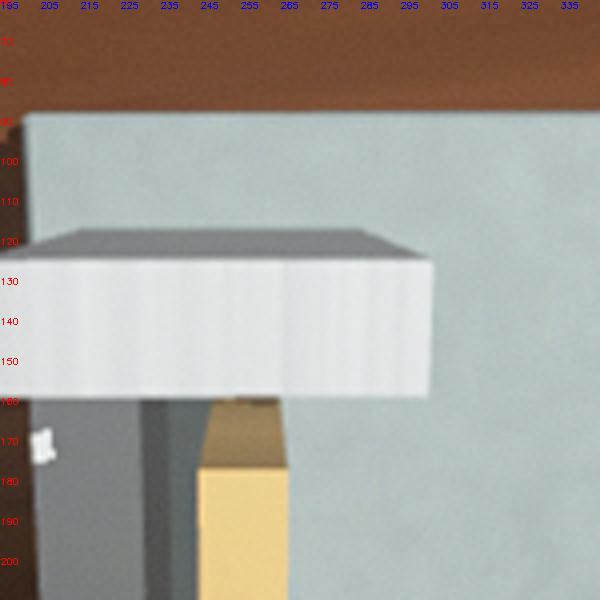

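The panel's end, top edge at (254,176), is still just short of the short fence, whose edge is at row 159. The long fence's working edge is at column 230. I'll compute the gaps.

Run:
```python
from h import *
d=pickle.load(open("pics/w5.pkl","rb"));s,M,p=pose()
for n,u,v,z in(("end",254,176.5,.132),("short",254,159,.102),("pL",244.5,177,.132),("pR",267,177,.132),("long",230.5,165,.072),("long",231.5,205,.072)):print(n,(M.T@(onz(d,u,v,z)-p)*1000).round(1))
```

```text
end [-26.9  -0.5 -44.4]
short [  3.1  -0.6 -45.6]
pL [-26.9  -3.8 -44.2]
pR [-26.9   4.1 -44.2]
long [ 33.1 -13.7 -37.2]
long [ 33.2 -13.7 -14.2]
```

Request:
drive_tool:
  deltas:
    - [[0,0,0],[0,0,-0.1],0]
    - [[0,0,0],[0,0,-0.05],0]
    - [[0,0,0],[0,0,0],0]
    - [[0,0,0],[0,0,0],0]

```text
clock: 11.83
tool_pos: [0.4913, 0.2013, 0.1052]
eef_rot: [0.042, 0.705, -0.042, 0.707]
contact_force: [3.6, -0.9, 6.4]
opening: 0.087
```

Request:
drive_tool:
  deltas:
    - [[0,0,0],[0,0,-0.1],0]
    - [[0,0,0],[0,0,-0.05],0]
    - [[0,0,0],[0,0,0],0]
    - [[0,0,0],[0,0,0],0]

```text
clock: 12.17
tool_pos: [0.4911, 0.2013, 0.1052]
eef_rot: [0.042, 0.704, -0.042, 0.707]
contact_force: [6.3, -1.7, 4.9]
opening: 0.083
```

Request:
drive_tool:
  deltas:
    - [[0,0,0],[0,-0.2,0],0]
    - [[0,0,0],[0,-0.2,0],0]
    - [[0,0,0],[0,-0.2,0],0]
    - [[0,0,0],[0,-0.1,0],0]
    - [[0,0,0],[0,0,0],0]
    - [[0,0,0],[0,0,0],0]

```text
clock: 12.67
tool_pos: [0.4907, 0.197, 0.1052]
eef_rot: [0.043, 0.704, -0.04, 0.708]
contact_force: [6.8, 3.1, 1.5]
opening: 0.088
```

Request:
drive_tool:
  deltas:
    - [[0,0,0],[0,-0.1,0],0]
    - [[0,0,0],[0,-0.1,0],0]
    - [[0,0,0],[0,0,0],0]
    - [[0,0,0],[0,0,0],0]

```text
clock: 13.0
tool_pos: [0.4904, 0.1953, 0.1052]
eef_rot: [0.044, 0.704, -0.04, 0.708]
contact_force: [7.5, 3.3, 1.7]
opening: 0.085
```

Request:
drive_tool:
  deltas:
    - [[0,0,0],[0,-0.1,0],0]
    - [[0,0,0],[0,-0.05,0],0]
    - [[0,0,0],[0,0,0],0]
    - [[0,0,0],[0,0,0],0]

```text
clock: 13.33
tool_pos: [0.4903, 0.1939, 0.1052]
eef_rot: [0.044, 0.704, -0.04, 0.708]
contact_force: [7.4, 3.2, 1.2]
opening: 0.083
```

Request:
drive_tool:
  deltas:
    - [[0,0,0],[0,-0.1,0],0]
    - [[0,0,0],[0,-0.05,0],0]
    - [[0,0,0],[0,0,0],0]
    - [[0,0,0],[0,0,0],0]

```text
clock: 13.67
tool_pos: [0.4901, 0.1924, 0.1052]
eef_rot: [0.044, 0.704, -0.04, 0.708]
contact_force: [6.8, 3.9, 0.5]
opening: 0.086
```

Request:
drive_tool:
  deltas:
    - [[0,0,0],[0,-0.1,0],0]
    - [[0,0,0],[0,-0.05,0],0]
    - [[0,0,0],[0,0,0],0]
    - [[0,0,0],[0,0,0],0]

```text
clock: 14.0
tool_pos: [0.4899, 0.1909, 0.1052]
eef_rot: [0.044, 0.704, -0.04, 0.708]
contact_force: [6.4, 3.8, 0.3]
opening: 0.086
```

Request:
drive_tool:
  deltas:
    - [[0,0,0],[0,-0.1,0],0]
    - [[0,0,0],[0,-0.05,0],0]
    - [[0,0,0],[0,0,0],0]
    - [[0,0,0],[0,0,0],0]

```text
clock: 14.33
tool_pos: [0.4899, 0.1904, 0.1052]
eef_rot: [0.044, 0.704, -0.039, 0.708]
contact_force: [7.4, 5.6, 0.4]
opening: 0.086
```

Run:
```python
from h import *
s,M,p=pose();print(M.round(4),p,M.T@s["contact_force"],s["moment"])
```

```text
[[ 0.0066  0.1166  0.9932]
 [ 0.0065  0.9932 -0.1166]
 [-1.      0.0073  0.0058]] [0.48988047 0.19037766 0.10521159] [-0.27680645  6.42112637  6.70960167] [ 1.2188131  -1.36803625 -0.14377024]
```

Both fences are touching. The tool leans 0.4° on each axis, so the lower edge lags. I'll tilt the command to compensate, press a little down, and then increase the push.

Request:
drive_tool:
  deltas:
    - [[0,0.25,-0.25],[0.05,0,0],0]
    - [[0,0.25,-0.25],[0.05,0,0],0]
    - [[0,0,0],[0,-0.1,-0.05],0]
    - [[0,0,0],[0,0,0],0]
    - [[0,0,0],[0,0,0],0]
  force: 55

```text
clock: 14.75
tool_pos: [0.49, 0.1904, 0.105]
eef_rot: [0.041, 0.706, -0.041, 0.706]
contact_force: [6.5, 5.5, 6.7]
opening: 0.083
```

Run:
```python
from h import *
s,M,p=pose();print(M.round(4),p,M.T@s["contact_force"],s["moment"])
```

```text
[[-9.000e-04  1.157e-01  9.933e-01]
 [ 4.000e-04  9.933e-01 -1.157e-01]
 [-1.000e+00  3.000e-04 -9.000e-04]] [0.49000328 0.19035019 0.10502544] [-6.68985481  6.17160751  5.77782357] [ 1.26235945 -1.38234443  0.0089397 ]
```

Request:
drive_tool:
  deltas:
    - [[0,0,0],[0,-0.1,-0.1],0]
    - [[0,0.1,-0.1],[0,-0.1,-0.1],0]
    - [[0,0,0],[0,-0.1,-0.1],0]
    - [[0,0.1,-0.1],[0,-0.1,-0.1],0]
    - [[0,0,0],[0,0,0],0]
    - [[0,0,0],[0,0,0],0]

```text
clock: 15.25
tool_pos: [0.4898, 0.1902, 0.1052]
eef_rot: [0.042, 0.705, -0.039, 0.707]
contact_force: [15.1, 10.2, -4.6]
opening: 0.085
```

Run:
```python
from h import *
s,M,p=pose();print(M.round(4),p,M.T@s["contact_force"],s["moment"])
```

```text
[[ 0.0034  0.1151  0.9933]
 [ 0.0042  0.9933 -0.1152]
 [-1.      0.0046  0.0029]] [0.48981985 0.19022092 0.10516052] [ 4.64677039 11.89398983 13.84691148] [ 2.31322019 -2.98571875  0.01510728]
```

Request:
drive_tool:
  deltas:
    - [[0,0.12,-0.13],[0.08,0,0],0]
    - [[0,0.12,-0.13],[0.08,0,0],0]
    - [[0,0,0],[0,0,0],0]
    - [[0,0,0],[0,0,0],0]
    - [[0,0,0],[0,0,0],0]

```text
clock: 15.67
tool_pos: [0.4899, 0.1902, 0.105]
eef_rot: [0.041, 0.706, -0.041, 0.706]
contact_force: [11.4, 9.3, 11.6]
opening: 0.091
```

Run:
```python
from h import *
s,M,p=pose();print(s["clock"],M.round(4),p,M.T@s["contact_force"],s["moment"])
from plant import r
C=np.array([.4455,.192]);out=[]
for n in("scene","side"):
    e=r.snapshot(n);cv2.imwrite(f"pics/{n}2.png",e["color"][:,:,::-1])
    q=proj(e,[.52,.21,.07]);x,y=int(q[0])-45,int(q[1])-50
    out.append(cv2.resize(e["color"][y:y+90,x:x+100,::-1],None,fx=4,fy=4,interpolation=cv2.INTER_CUBIC))
cv2.imwrite("pics/c6a.png",np.hstack(out))
d=wsnap("w6");x,y=195,60
cv2.imwrite("pics/c6.png",cv2.resize(d["color"][y:y+150,x:x+150,::-1],None,fx=4,fy=4,interpolation=cv2.INTER_CUBIC))
```

```text
15.6667 [[-2.000e-04  1.151e-01  9.934e-01]
 [ 1.000e-04  9.934e-01 -1.151e-01]
 [-1.000e+00  1.000e-04 -2.000e-04]] [0.48985137 0.19020553 0.10501718] [-11.60400573  10.56561866  10.29093429] [ 2.19319537 -2.42735155 -0.0517665 ]
```

View pics/c6.png

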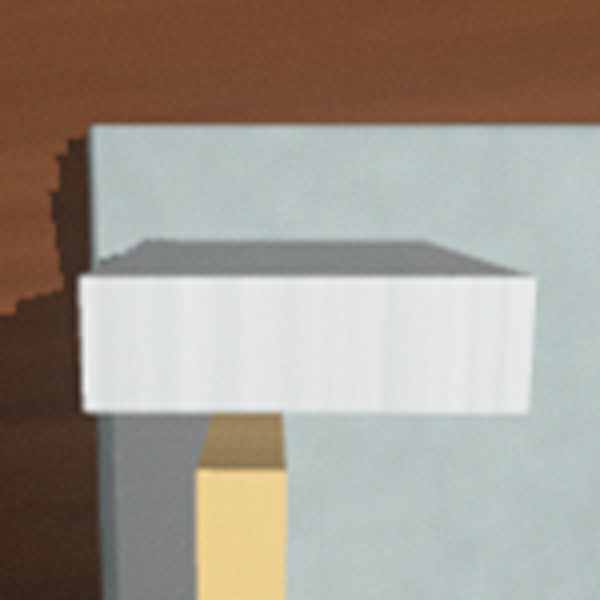

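View pics/c6a.png

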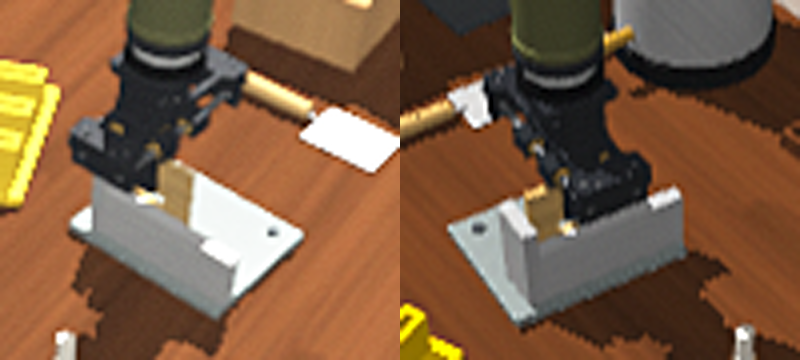

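The pictures show the panel's face along the long fence and its end against the short fence, upright. I'll ease the downward load so that base friction takes less of the push, and press a bit more sideways.

Request:
drive_tool:
  deltas:
    - [[0,0.06,-0.06],[0,-0.1,-0.1],0]
    - [[0,0.06,-0.06],[0,-0.1,-0.1],0]
    - [[0,0,0],[-0.02,-0.05,-0.05],0]
    - [[0,0,0],[0,0,0],0]
    - [[0,0,0],[0,0,0],0]
    - [[0,0,0],[0,0,0],0]

```text
clock: 16.32
tool_pos: [0.4898, 0.1902, 0.1051]
eef_rot: [0.042, 0.705, -0.04, 0.707]
contact_force: [17.7, 13.0, 3.0]
opening: 0.085
```

Request:
drive_tool:
  deltas:
    - [[0,0,0],[0,0,0],0]
    - [[0,0,0],[0,0,0],0]
    - [[0,0,0],[0,0,0],0]
    - [[0,0,0],[0,0,0],0]
    - [[0,0,0],[0,0,0],0]
    - [[0,0,0],[0,0,0],0]

```text
clock: 16.82
tool_pos: [0.4898, 0.1902, 0.1051]
eef_rot: [0.042, 0.705, -0.04, 0.707]
contact_force: [17.9, 11.8, 2.0]
opening: 0.089
```

Run:
```python
from h import *
s,M,p=pose();print(s["clock"],M.round(4),p,M.T@s["contact_force"],s["moment"],abs(s["qd"]).max())
```

```text
16.8167 [[ 0.0025  0.1148  0.9934]
 [ 0.0027  0.9934 -0.1148]
 [-1.      0.0029  0.0022]] [0.48981324 0.19016244 0.10507005] [-1.94359154 13.81263042 16.38047011] [ 2.79033634 -3.44180645 -0.04025904] 0.0025864484414828246
```

Request:
drive_tool:
  deltas:
    - [[0,0.1,-0.1],[0.02,0,0],0]
    - [[0,0,0],[0,0,0],0]
    - [[0,0,0],[0,0,0],0]
    - [[0,0,0],[0,0,0],0]
    - [[0,0,0],[0,0,0],0]
    - [[0,0,0],[0,0,0],0]

```text
clock: 17.32
tool_pos: [0.4898, 0.1902, 0.1051]
eef_rot: [0.041, 0.706, -0.04, 0.706]
contact_force: [16.8, 12.3, 4.9]
opening: 0.086
```

Run:
```python
from h import *
s,M,p=pose();F=M.T@s["contact_force"];print(s["clock"],M[:,0].round(4),p,F,s["moment"],s["opening"]*88)
if F[1]>8 and F[2]>8 and s["contact_force"][2]>0:
    from plant import r
    print(r.finish_job())
```

```text
17.3167 [ 8.0e-04  1.2e-03 -1.0e+00] [0.48982976 0.19016864 0.10507377] [-4.88094885 14.13712239 15.25398774] [ 2.77374053 -3.48053235 -0.12048369] 7.527220712442184
the job is handed in; nothing more can be done
None
```

I slid the end panel straight up out of the rack's middle slot and carried it over the bench. I stood it on the jig's base and pressed it into the corner, then handed the job in at 17.3 s. The arm is still gripping it at 55 N.

**Last readings:**
- **Push on the fences:** about 14 N against the long fence and 15 N against the short one, with about 5 N pressing down on the base. Some of the sideways push may be taken up by friction on the base.
- **Upright:** the tool's tilt was under 0.1°.
- **Position:** the gripper ended within about 1 mm of the pressed-home position I measured, and barely moved as I pushed harder.
- **Pictures:** the last ones, taken shortly before the final push, showed no gap at either fence. I did not photograph the panel after that push.
- **Other items:** no picture showed anything else disturbed. The last view of the rack was just after the lift, with the other two panels still in their slots. I did not recheck the whole bench at the end.

**Disagreements:**
- The wrist camera put the panel about 2–3 mm to one side of where the gripper closed on it, so I made the final contact by force.
- Pushing tipped the tool up to 0.4° for a while, which I corrected.

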